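Pack the bench pin tight in its bracket

ROBOT

A 6-joint arm with a two-finger parallel gripper is mounted at the origin on the work surface. World frame = base frame: x ahead of the robot, y to its left, z up, the work surface at z = 0. Lengths are in m, angles in rad, forces in N, time in s.
With the tool pointing down it reaches from about 0.35 to 0.85 m from the base axis. Payload 8.1 kg.
Tool frame: the origin (TCP) lies at the centre of the arm's flange, where the gripper is bolted on; the fingertips stand 186 mm ahead of it and the grasp point (between the pads) lies 167 mm ahead of it; z points along the fingers, y is the line along which they close (so a half turn about z gives the same grasp; the last joint's range is limited). The gripper opens to 93 mm and grips with 3 to 60 N. Pads are 15 mm wide; open, the fingers measure 128 mm over their backs; the gripper's body (75 mm by 188 mm) begins 65 mm behind the grasp point.
Start: joints at [1.061, 0.13, 1.488, -0, 1.523, -0.085], TCP at [0.247, 0.547, 0.405] pointing down, gripper open.
Joint ranges: [-2.96, 2.96], [-0.89, 2.26], [0.02, 2.5], [-1.34, 4.48], [0, 2.73], [-2.66, 2.66]. Speed limits (rad/s): [2.39, 2.39, 2.79, 3.14, 3.14, 3.14].

INTERFACE

Orientations are given as a rotation vector (axis times angle).
In Python, from plant import robot, optics gives the robot as it stands.
- The arm moves only by the shell command python3 -m handwheel 'ROWS' [FORCE]. ROWS is JSON, a list of rows, each a list of 7 numbers: the shift along the tool's x, y, z in m, then the turn, a rotation vector about the tool's x, y, z in rad, then the gripper's target within -1 to 1 (shut at 1, half-way at 0, fully open at -1). In form: [[dx, dy, dz, wx, wy, wz, jaw], ...]. A call has 1 to 12 rows; each row shifts and turns the commanded pose from where the row before left it, along the tool's axes as they then stand; what a row does not reach is not made up. A row lasts 1/10 s, in which the tool goes at most 50 mm and 8.59 degrees, less where a joint would pass 70% of its speed; a pose out of reach is approached as far as the arm can. A call with a gripper value outside its range is refused whole. The fingers move at their own pace and stop on an object; FORCE is the grip in N (left out, the last holds). Time passes only in rows, so rows that do not move let the fingers close. It gives the time, the measured TCP pose, the force, the opening and the grip force at its end, in the units of the state.
- robot.get_state(): the state, without advancing time (a new reading comes with each control period).
- optics.snapshot(name): name is "scene" or "top" or "wrist"; returns a dict with "frame" (420x560x3 uint8, red, green, blue), "fx", "fy", "cx", "cy" (pixels), "R" (3x3) and "t" (3): a world point X has camera coordinates R X + t; the wrist camera has in their place "mount" (4x4, takes a point from camera to tool coordinates, whose origin is the TCP and whose axes are the flange's). Camera axes: x right, y down, z forward; pixel columns grow to the right and rows downward; lengths in m; the calibration is good to about 2 mm. A picture is of the moment at which its call begins: read the wrist's pose just before it. There is no depth.
- robot.finish_job(): hands the job in; it is judged then, once.
The state is a dict: "time": time; "q": joint angles; "dq": joint speeds; "effort": joint torques, N m; "tool_pos": TCP position; "ee_rot": TCP orientation; "contact_force": force on the tool from outside, world axes, zero at the start; "wrist_torque": the same for the moment, N m; "opening": finger opening in m; "grasp_force": force on a finger pad.
Only numpy, scipy, OpenCV 4.12 (cv2) and the standard library are available. Lean on these libraries where they do the work, as an engineer would, in place of code of your own. Each camera call takes 0.05 s, during which the arm holds its last target. There are 200 camera calls.

TASK

The jeweller's wooden bench pin sits in its steel bracket with a gap left along its side. Take the one wooden block that fills this gap, of the three on the bench, and slide it on edge into the open front of the gap until its end is fully home against the stop at the back. Leave the other two blocks where they are.

Things in the scene. Friction and masses are not known exactly. Their poses are not given: they have to be found in the camera images.
- bracket: Steel bench-pin bracket, fixed. Origin on the bench below the gap's centreline where the straight gap begins; x points into the gap, y left, z up. Dark base plate 24 mm thick (x -120 to 100, y -65 to 115 mm) is the gap's floor and a ledge in front. Right wall: 20 mm steel cheek; left wall: light wooden pin tail, 70 mm wide; tops at z = 74. The pin's V-cut tongue sticks out behind to x = 195.
- gap_mouth (a point): Front of the straight gap: centre of its floor, on the base plate's top (24 mm above the bench). Axes as the bracket. From here the gap runs 80 mm along x, 27 mm wide (y), walls 50 mm high above its floor. Ahead of it (x = -22 to 0 mm) two steel plates as high as the walls flare outwards to about 45 mm wide.
- stop_face (a point): Foot of the stop's face, on the gap's floor, at its centre, 80 mm beyond the gap mouth. The stop is steel, 34 mm high. A flat steel strap (30 to 60 mm before the stop, 50 to 56 mm above the floor, with 5 mm bolt heads) bridges the gap, so no block can be lowered in from above. Fully home, a 120 mm block stands 40 mm out of the straight gap, 20 mm out of the flare.
- packing_mid (a point): Centre (half-way up) of the block that fills the gap: plain light wood, 120 mm long (x), 24 mm thick (y), 45 mm high (z), about 90 g, loose, standing on edge on the bench. It is the middle one of the three in thickness.
- thick_mid (a point): Centre (half-way up) of the thickest wooden block: 120 mm long (x), 38 mm thick (y), 45 mm high (z); too thick for the gap.
- thin_mid (a point): Centre (half-way up) of the thinnest wooden block: 120 mm long (x), 12 mm thick (y), 45 mm high (z); it would be loose in the gap.
Mind the look-alikes: they are no part of the job. What is shaped like the part that bears packing_mid but purple or yellow is not meant.

How it is judged:
By the outcome, as a careful person would: the job done as asked, in the order asked, and still so for the second after the job is handed in, with the robot touching nothing.
It also fails if it takes over 54 s, if anything falls off the work surface, if the arm or the gripper's body presses on something with over 40 N, if the wrist force passes 120 N, or if a joint passes its speed limit or range.

## Working session

There is one attempt and no reset: what is moved stays moved. The work goes in short steps, Python scripts to look and compute and a shell command to move; the robot and the scene stay as the last step left them, time stands still between calls to the robot, and variables do not carry over. Pictures are saved under pics/ and viewed, at most 10 in all, crops included, and the job is handed in when it is done.

```bash
mkdir -p pics; ls
python3 - <<'E'
from plant import robot, optics
import cv2, numpy as np, pickle
s=robot.get_state();print(s)
d={}
for n in ("scene","top"):
    o=optics.snapshot(n);d[n]=o
    cv2.imwrite(f"pics/{n}0.png",o["frame"][:,:,::-1])
    print(n,{k:np.round(v,3) for k,v in o.items() if k!="frame"})
pickle.dump(d,open("d0.pkl","wb"))
E
```

```text
pics
{'time': 0.0, 'q': array([ 1.06060602e+00,  1.31178617e-01,  1.48926726e+00,  6.09142984e-07,
        1.52300119e+00, -8.53581600e-02]), 'dq': array([-0.0003036 ,  0.00068367, -0.00068866,  0.00049026, -0.00032167,
       -0.00296783]), 'effort': array([-1.83708202e-03, -5.59809959e+01, -4.91773939e+01,  7.66518968e-02,
        3.49055976e-02, -1.60536720e-04]), 'tool_pos': array([0.24714694, 0.54648702, 0.40368331]), 'ee_rot': array([-6.62202695e-01, -3.07044987e+00,  2.78395451e-03]), 'contact_force': array([-0.14116139, -0.41632904, -0.33515997]), 'wrist_torque': array([-0.01723711, -0.02778597,  0.06895479]), 'grasp_force': 0.0, 'opening': 0.09284825786240135}
scene {'fx': np.float64(388.481), 'fy': np.float64(388.481), 'cx': np.float64(277.342), 'cy': np.float64(209.278), 'R': array([[-0.534,  0.845, -0.008],
       [ 0.686,  0.429, -0.587],
       [-0.493, -0.319, -0.809]]), 't': array([ 0.383, -0.267,  1.085])}
top {'fx': np.float64(529.901), 'fy': np.float64(529.901), 'cx': np.float64(279.977), 'cy': np.float64(200.727), 'R': array([[ 0.001, -1.   , -0.001],
       [-0.998, -0.001, -0.067],
       [ 0.067,  0.001, -0.998]]), 't': array([-0.109,  0.495,  1.355])}
```

View pics/top0.png

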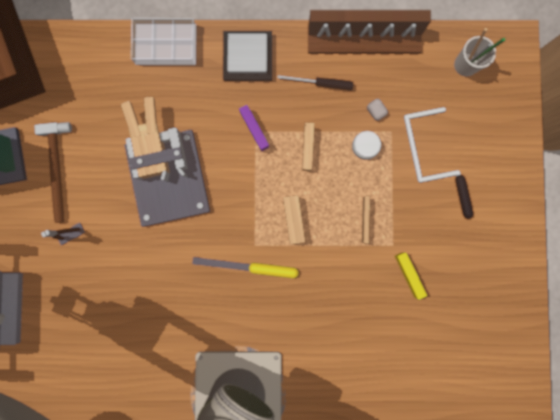

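View pics/scene0.png

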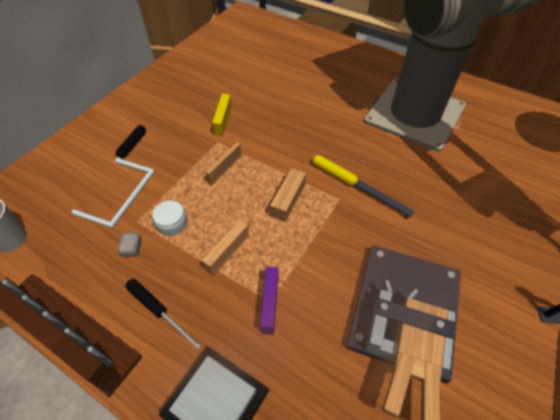

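The top view shows the three blocks at (308,147), (295,220) and (366,220): middle, thick and thin. The bracket is at (168,178) with its gap opening toward the robot, that is, downward in the picture. Next I'll enlarge the bracket and block and measure them.

```bash
cat > h.py <<'E'
import numpy as np, cv2
def ray(o,u,v,z):
    R,t=np.array(o["R"]),np.array(o["t"])
    c=-R.T@t; d=R.T@np.array([(u-o["cx"])/o["fx"],(v-o["cy"])/o["fy"],1])
    return c+d*(z-c[2])/d[2]
def proj(o,X):
    c=np.array(o["R"])@X+np.array(o["t"]); return np.array([o["fx"]*c[0]/c[2]+o["cx"],o["fy"]*c[1]/c[2]+o["cy"]])
E
python3 - <<'E'
import pickle,cv2,numpy as np
from h import *
d=pickle.load(open("d0.pkl","rb"));o=d["top"];f=o["frame"]
a=cv2.resize(f[90:235,110:225],None,fx=4,fy=4,interpolation=cv2.INTER_CUBIC)
cv2.imwrite("pics/crop.png",a[:,:,::-1])
hsv=cv2.cvtColor(f,cv2.COLOR_RGB2HSV)
# dark plate
m=((hsv[...,1]<90)&(hsv[...,2]<110)).astype(np.uint8);m[:90]=0;m[235:]=0;m[:,:115]=0;m[:,220:]=0
m=cv2.morphologyEx(m,cv2.MORPH_CLOSE,np.ones((5,5)))
c=max(cv2.findContours(m,0,1)[0],key=cv2.contourArea)
r=cv2.minAreaRect(c);print("plate",r)
print(np.round([ray(o,*p,.024)[:2] for p in cv2.boxPoints(r)],4))
for n,(u,v) in dict(mid=(308,147),thick=(295,220),thin=(366,220)).items():
    print(n,f[v-2:v+3,u-12:u+13].mean(0).astype(int).tolist())
E
```

```text
plate ((167.94400024414062, 178.14935302734375), (83.60679626464844, 68.10063171386719), 77.82854461669922)
[[0.6406 0.2916]
 [0.6783 0.1194]
 [0.4659 0.0716]
 [0.4289 0.2421]]
mid [[203, 156, 114], [200, 153, 112], [196, 149, 109], [194, 148, 107], [192, 146, 106], [187, 141, 102], [181, 137, 99], [184, 143, 105], [199, 159, 119], [210, 171, 129], [214, 177, 134], [215, 178, 135], [214, 176, 133], [214, 175, 132], [213, 176, 132], [208, 172, 129], [190, 153, 113], [162, 125, 91], [144, 106, 75], [140, 102, 73], [140, 102, 72], [141, 102, 73], [143, 104, 74], [159, 118, 84], [182, 138, 100]]
thick [[195, 149, 107], [196, 149, 108], [196, 151, 110], [198, 156, 114], [204, 164, 122], [211, 171, 128], [214, 174, 130], [214, 175, 131], [213, 174, 130], [208, 169, 126], [203, 164, 122], [203, 164, 122], [205, 165, 123], [206, 166, 124], [207, 167, 125], [210, 170, 128], [212, 173, 130], [207, 169, 127], [189, 151, 112], [161, 123, 88], [143, 105, 74], [137, 99, 70], [134, 97, 68], [137, 99, 70], [147, 108, 76]]
thin [[198, 152, 110], [201, 156, 113], [204, 159, 116], [204, 159, 116], [203, 157, 115], [204, 156, 114], [201, 154, 113], [187, 142, 103], [163, 123, 88], [155, 119, 85], [179, 141, 104], [200, 161, 120], [208, 168, 125], [202, 163, 121], [185, 145, 106], [160, 121, 86], [144, 105, 74], [140, 102, 71], [140, 101, 72], [147, 107, 76], [167, 123, 88], [188, 142, 102], [199, 153, 111], [204, 157, 115], [205, 158, 115]]
```

View pics/crop.png

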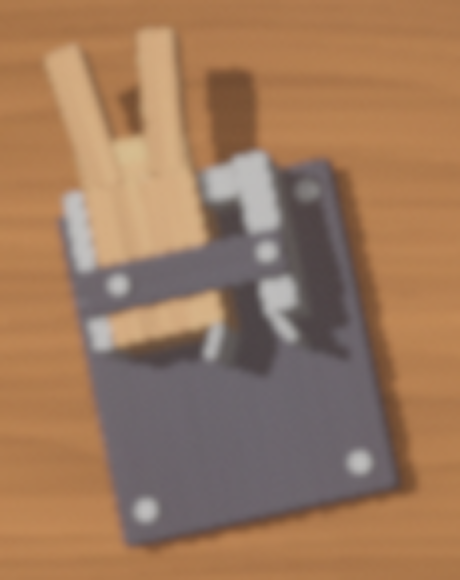

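```bash
cat >> h.py <<'E'
from scipy.spatial.transform import Rotation as Ro
def plan(s,g,yaw,):
    """grasp point g (world), yaw of tool-y line (mod pi); turn first, then shift in turned axes"""
    R=Ro.from_rotvec(s["ee_rot"]).as_matrix()
    best=None
    for k in (0,np.pi):
        y=np.array([np.cos(yaw+k),np.sin(yaw+k),0]);z=np.array([0,0,-1.]);T=np.c_[np.cross(y,z),y,z]
        w=Ro.from_matrix(R.T@T).as_rotvec()
        if best is None or np.linalg.norm(w)<np.linalg.norm(best[0]): best=(w,T)
    w,T=best; tcp=np.array(g)-T[:,2]*.167
    print("turn",np.round(w,4),"shift",np.round(T.T@(tcp-s["tool_pos"]),4),"tool x dir",T[:,0].round(3))
E
python3 - <<'E'
import pickle
from h import *
from plant import robot
d=pickle.load(open("d0.pkl","rb"));o=d["top"];f=o["frame"]
g=cv2.GaussianBlur(f,(3,3),0)
for n,(u,v) in dict(mid=(308,147),thick=(295,220),thin=(366,220)).items():
    m=(g[...,2]>118)&(g[...,1].astype(int)>158); w=np.zeros(m.shape,bool);w[v-32:v+33,u-16:u+17]=1
    m=(m&w).astype(np.uint8)
    m=cv2.morphologyEx(m,cv2.MORPH_OPEN,np.ones((3,3)))
    c=max(cv2.findContours(m,0,1)[0],key=cv2.contourArea);r=cv2.minAreaRect(c)
    P=np.array([ray(o,*p,.045)[:2] for p in cv2.boxPoints(r)])
    e=P-np.roll(P,1,0);L=np.linalg.norm(e,axis=1);i=L.argmax()
    print(n,P.mean(0).round(4),"size",L.round(3)[:2],"yaw",np.degrees(np.arctan2(e[i,1],e[i,0])).round(1)%180)
s=robot.get_state();print(Ro.from_rotvec(s["ee_rot"]).as_matrix().round(3))
w=optics=None
from plant import optics
print(np.array(optics.snapshot("wrist")["mount"]).round(4))
E
```

```text
mid [ 0.6336 -0.1795] size [0.02  0.114] yaw 176.2
thick [ 0.4493 -0.141 ] size [0.12  0.037] yaw 7.5
thin [ 0.5131 -0.3505] size [0.015 0.018] yaw 90.0
[[-0.911  0.412 -0.001]
 [ 0.412  0.911 -0.001]
 [ 0.    -0.002 -1.   ]]
[[ 1.000e-04 -9.622e-01 -2.725e-01  7.530e-02]
 [ 1.000e+00  1.000e-04  0.000e+00  6.000e-04]
 [-0.000e+00 -2.725e-01  9.622e-01  2.080e-02]
 [ 0.000e+00  0.000e+00  0.000e+00  1.000e+00]]
```

Run:
```python
from h import *
from plant import robot
plan(robot.get_state(),[.60,-.18,.237],np.radians(86.2))
```

```text
turn [-0.0014 -0.0004 -0.3585] shift [-4.002e-01 -7.016e-01 -1.000e-04] tool x dir [-0.998  0.066  0.   ]
```

```bash
python3 -m handwheel '[[0,0,0,0,0,-0.12,-1],[0,0,0,0,0,-0.12,-1],[0,0,0,0,0,-0.12,-1],[-0.022,-0.039,0,0,0,0,-1],[-0.022,-0.039,0,0,0,0,-1],[-0.022,-0.039,0,0,0,0,-1],[-0.022,-0.039,0,0,0,0,-1],[-0.022,-0.039,0,0,0,0,-1],[-0.022,-0.039,0,0,0,0,-1],[-0.022,-0.039,0,0,0,0,-1],[-0.022,-0.039,0,0,0,0,-1],[-0.022,-0.039,0,0,0,0,-1]]'
python3 -m handwheel '[[-0.022,-0.039,0,0,0,0,-1],[-0.022,-0.039,0,0,0,0,-1],[-0.022,-0.039,0,0,0,0,-1],[-0.022,-0.039,0,0,0,0,-1],[-0.022,-0.039,0,0,0,0,-1],[-0.022,-0.039,0,0,0,0,-1],[-0.022,-0.039,0,0,0,0,-1],[-0.022,-0.039,0,0,0,0,-1],[-0.022,-0.039,0,0,0,0,-1],[0,0,0,0,0,0,-1],[0,0,0,0,0,0,-1]]'
cat >> h.py <<'E'
def wrist():
    from plant import robot,optics
    s=robot.get_state();o=optics.snapshot("wrist")
    W=np.eye(4);W[:3,:3]=Ro.from_rotvec(s["ee_rot"]).as_matrix();W[:3,3]=s["tool_pos"]
    C=np.linalg.inv(W@np.array(o["mount"]));o["R"]=C[:3,:3];o["t"]=C[:3,3]
    return s,o
E
python3 - <<'E'
from h import *
import pickle
s,o=wrist();pickle.dump((s,o),open("w1.pkl","wb"))
cv2.imwrite("pics/w1.png",o["frame"][:,:,::-1])
print(proj(o,np.array([.6336,-.1795,.045])))
E
```

```text
time: 1.35
tool_pos: [0.4224, 0.1819, 0.4046]
ee_rot: [0.102, 3.14, 0.0]
contact_force: [0.2, 0.8, -0.3]
opening: 0.0927
grasp_force: 0.0
time: 2.45
tool_pos: [0.597, -0.1804, 0.4036]
ee_rot: [-0.105, -3.138, -0.002]
contact_force: [0.1, 0.4, -0.9]
opening: 0.0932
grasp_force: 0.0
[279.22925495 223.41245067]
```

View pics/w1.png

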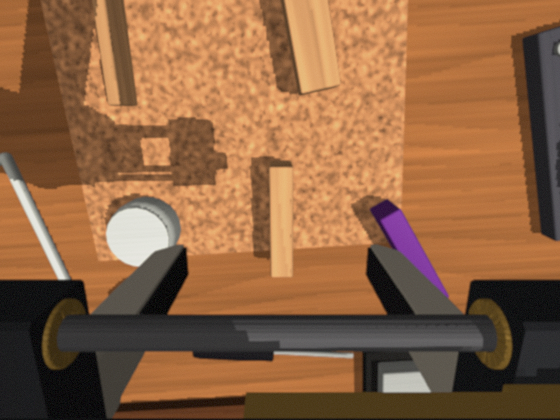

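The wrist view shows the packing block from (281,167) at the robot end to (282,277), with clear space for the fingers. Now I'll measure it here.

Run:
```python
from h import *
import pickle
s,o=pickle.load(open("w1.pkl","rb"));f=cv2.GaussianBlur(o["frame"],(3,3),0).astype(int)
print(f[220,262:302:2].tolist())
print(f[156:176:2,281].tolist(),f[270:286:2,282].tolist())
m=np.zeros(f.shape[:2],np.uint8);m[155:290,262:302]=1
m&=((f[...,1]>140)&(f[...,2]>90)).astype(np.uint8)
m=cv2.morphologyEx(m,cv2.MORPH_OPEN,np.ones((7,7)))
c=max(cv2.findContours(m,0,1)[0],key=cv2.contourArea);r=cv2.minAreaRect(c);print(r)
P=np.array([ray(o,*p,.045) for p in cv2.boxPoints(r)]);print(P.round(4),P.mean(0).round(4))
e=P-np.roll(P,1,0);print(np.linalg.norm(e,axis=1),np.degrees(np.arctan2(e[:,1],e[:,0])))
```

```text
[[124, 85, 55], [119, 82, 53], [122, 83, 53], [136, 93, 61], [184, 132, 87], [229, 173, 115], [232, 180, 120], [231, 178, 117], [228, 171, 112], [228, 172, 112], [232, 179, 118], [232, 183, 122], [232, 180, 120], [231, 175, 116], [227, 169, 112], [201, 144, 95], [193, 133, 86], [210, 144, 92], [214, 146, 94], [195, 133, 86]]
[[187, 127, 83], [183, 125, 81], [142, 98, 64], [100, 73, 48], [93, 68, 45], [136, 99, 65], [220, 165, 109], [233, 180, 119], [232, 181, 119], [232, 180, 119]] [[228, 171, 113], [228, 171, 113], [228, 171, 113], [215, 153, 99], [189, 121, 70], [184, 116, 64], [184, 117, 64], [181, 114, 63]]
((285.5, 219.5), (113.0, 31.0), 90.0)
[[ 0.571  -0.1845  0.045 ]
 [ 0.5731 -0.1543  0.045 ]
 [ 0.6943 -0.1601  0.045 ]
 [ 0.6921 -0.1932  0.045 ]] [ 0.6326 -0.173   0.045 ]
[0.1213547  0.03027716 0.12138465 0.0332129 ] [175.8847301   86.17679357  -2.72940382 -93.83942891]
```

Run:
```python
from h import *
import pickle
s,o=pickle.load(open("w1.pkl","rb"));f=cv2.GaussianBlur(o["frame"],(3,3),0).astype(int)
m=np.zeros(f.shape[:2],np.uint8);m[155:290,262:297]=1
m&=((f[...,1]>150)&(f[...,2]>98)).astype(np.uint8)
m=cv2.morphologyEx(m,cv2.MORPH_OPEN,np.ones((13,13)))
c=max(cv2.findContours(m,0,1)[0],key=cv2.contourArea);r=cv2.minAreaRect(c);print(r)
P=np.array([ray(o,*p,.045) for p in cv2.boxPoints(r)]);print(P.round(4),P.mean(0).round(4))
A=ray(o,281,167.5,.045);B=ray(o,282.3,276.5,.045);d=B-A;yaw=np.arctan2(d[1],d[0]);L=np.linalg.norm(d)
print(A,B,L,np.degrees(yaw)); g=B-d/L*.100;g[2]=.024
from plant import robot
print(g);plan(robot.get_state(),g,yaw+np.pi/2)
```

```text
((281.5, 221.5), (107.0, 21.0), 90.0)
[[ 0.576  -0.1839  0.045 ]
 [ 0.5774 -0.1633  0.045 ]
 [ 0.6925 -0.1696  0.045 ]
 [ 0.691  -0.192   0.045 ]] [ 0.6342 -0.1772  0.045 ]
[ 0.57617853 -0.1740449   0.045     ] [ 0.69356218 -0.18008221  0.045     ] 0.11753880741454602 -2.9442612343070547
[ 0.59369418 -0.17494577  0.024     ]
turn [ 0.0008 -0.0013 -0.014 ] shift [0.0033 0.0043 0.2131] tool x dir [-0.999  0.051  0.   ]
```

```bash
python3 -m handwheel '[[0.003,0.004,0.02,0,0,-0.014,-1],[0,0,0.045,0,0,0,-1],[0,0,0.045,0,0,0,-1],[0,0,0.045,0,0,0,-1],[0,0,0.035,0,0,0,-1],[0,0,0.02,0,0,0,-1],[0,0,0,0,0,0,-1],[0,0,0,0,0,0,1],[0,0,0,0,0,0,1],[0,0,0,0,0,0,1],[0,0,0,0,0,0,1]]' 30; python3 -m handwheel '[[0,0,0,0,0,0,1],[0,0,0,0,0,0,1],[0,0,0,0,0,0,1]]'
```

```text
time: 3.6
tool_pos: [0.5949, -0.1755, 0.1965]
ee_rot: [0.08, 3.138, -0.001]
contact_force: [-0.4, 0.0, -1.2]
opening: 0.0654
grasp_force: 0.0
time: 3.9
tool_pos: [0.5942, -0.1754, 0.1948]
ee_rot: [-0.08, -3.141, 0.0]
contact_force: [-0.6, -0.1, -0.1]
opening: 0.0421
grasp_force: 0.0
```

```bash
python3 -m handwheel '[[0,0,0,0,0,0,1],[0,0,0,0,0,0,1],[0,0,0,0,0,0,1],[0,0,0,0,0,0,1]]'; python3 -m handwheel '[[0,0,-0.03,0,0,0,1],[0,0,-0.05,0,0,0,1],[0,0,-0.05,0,0,0,1],[0,0,-0.05,0,0,0,1],[0,0,0,0,0,0,1]]'
python3 - <<'E'
from h import *
from plant import robot
s=robot.get_state()
y=np.radians(12.6);o=np.array([.5687,.1590]);e=np.array([np.cos(y),np.sin(y)])
g=o+e*(-.30+.0)  # grasp point 300 mm before mouth
print(s["opening"],g);plan(s,[*g,.19],y+np.pi/2)
E
```

```text
time: 4.3
tool_pos: [0.5942, -0.1753, 0.1946]
ee_rot: [-0.08, -3.14, -0.0]
contact_force: [0.3, -0.2, -0.6]
opening: 0.024
grasp_force: 29.9
time: 4.8
tool_pos: [0.5962, -0.176, 0.3847]
ee_rot: [0.079, 3.127, -0.008]
contact_force: [1.0, 0.5, -0.0]
opening: 0.0239
grasp_force: 29.9
0.023919422050229136 [0.27592497 0.09355703]
turn [-0.0064  0.0131 -0.2706] shift [0.2537 0.3329 0.0277] tool x dir [-0.976 -0.218 -0.   ]
```

The grip is good: the opening reads 24 mm, which confirms the packing block. Next I'll hover to the right of the gap to look at it with the wrist camera.

Run:
```python
from h import *
from plant import robot
s=robot.get_state()
y=np.radians(12.6);o=np.array([.5687,.1590]);R=np.array([[np.cos(y),-np.sin(y)],[np.sin(y),np.cos(y)]])
plan(s,[*(o+R@[-.02,-.08]),.25],y+np.pi/2)
```

```text
turn [-0.0064  0.0131 -0.2706] shift [-0.0263  0.2529 -0.0323] tool x dir [-0.976 -0.218 -0.   ]
```

```bash
python3 -m handwheel '[[0,0,-0.03,0,0,-0.135,1],[0,0,0,0,0,-0.135,1],[-0.004,0.04,0,0,0,0,1],[-0.004,0.042,0,0,0,0,1],[-0.004,0.042,0,0,0,0,1],[-0.004,0.042,0,0,0,0,1],[-0.004,0.042,0,0,0,0,1],[-0.004,0.042,0,0,0,0,1],[0,0,0,0,0,0,1],[0,0,0,0,0,0,1],[0,0,0,0,0,0,1]]'
python3 - <<'E'
from h import *
import pickle
s,o=wrist();pickle.dump((s,o),open("w2.pkl","wb"))
cv2.imwrite("pics/w2.png",o["frame"][:,:,::-1])
y=np.radians(12.6);c=np.array([.5687,.1590]);R=np.array([[np.cos(y),-np.sin(y)],[np.sin(y),np.cos(y)]])
for p in [(-.12,-.065,.024),(-.12,.115,.024),(0,-.0135,.074),(0,.0135,.074)]: print(p,proj(o,np.array([*(c+R@p[:2]),p[2]])).round(1))
E
```

```text
time: 5.9
tool_pos: [0.5634, 0.0732, 0.4043]
ee_rot: [0.343, -3.122, 0.001]
contact_force: [0.0, -0.0, -1.3]
opening: 0.0237
grasp_force: 29.9
(-0.12, -0.065, 0.024) [294.4  87.4]
(-0.12, 0.115, 0.024) [478.   87.2]
(0, -0.0135, 0.074) [350.4 219.5]
(0, 0.0135, 0.074) [379.2 219.5]
```

View pics/w2.png

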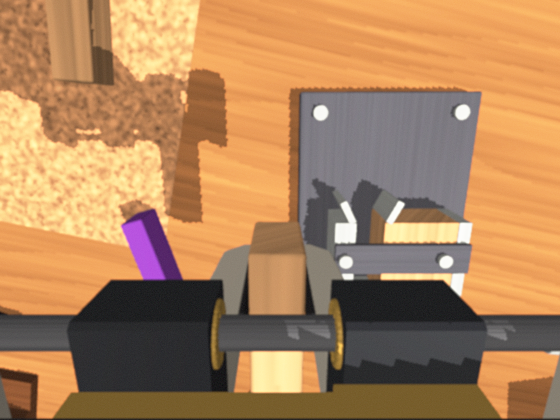

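The base plate's front corners are at about (300,93) and (480,91). The gap's walls begin near (355,223) and (381,222), and the flare plates lie above them. I'll enlarge this to get the edges.

Run:
```python
from h import *
import pickle
s,o=pickle.load(open("w2.pkl","rb"));f=o["frame"]
a=cv2.resize(f[180:300,320:480],None,fx=5,fy=5,interpolation=cv2.INTER_CUBIC)
cv2.imwrite("pics/w2c.png",a[:,:,::-1])
# plate edges in raw rows/cols
g=cv2.cvtColor(f,cv2.COLOR_RGB2GRAY).astype(float);sat=cv2.cvtColor(f,cv2.COLOR_RGB2HSV)[...,1].astype(float)
L=[(r,290+np.argmin(np.diff(sat[r,290:315]))+1) for r in range(120,210,10)];print(L)
Rr=[(r,465+np.argmax(np.diff(sat[r,465:490]))+1) for r in range(105,200,10)];print(Rr)
F=[(c,80+np.argmin(np.diff(sat[80:105,c]))+1) for c in range(310,475,20)];print(F)
print([ [int(x) for x in f[r,345:400,0]] for r in (230,236)])
print([ray(o,c,r,.024).round(4).tolist() for c,r in ((F[0]),(F[-1]),(L[0][1],L[0][0]),(Rr[0][1],Rr[0][0]),(Rr[-1][1],Rr[-1][0]))])
```

```text
[(120, np.int64(300)), (130, np.int64(299)), (140, np.int64(299)), (150, np.int64(299)), (160, np.int64(299)), (170, np.int64(299)), (180, np.int64(299)), (190, np.int64(299)), (200, np.int64(298))]
[(105, np.int64(480)), (115, np.int64(478)), (125, np.int64(476)), (135, np.int64(475)), (145, np.int64(474)), (155, np.int64(472)), (165, np.int64(471)), (175, np.int64(469)), (185, np.int64(468)), (195, np.int64(466))]
[(310, np.int64(92)), (330, np.int64(92)), (350, np.int64(92)), (370, np.int64(92)), (390, np.int64(92)), (410, np.int64(92)), (430, np.int64(92)), (450, np.int64(92)), (470, np.int64(92))]
[[249, 250, 249, 249, 249, 249, 250, 251, 252, 253, 251, 195, 108, 71, 75, 79, 77, 72, 76, 78, 75, 73, 74, 77, 87, 110, 125, 133, 135, 132, 131, 129, 132, 139, 141, 138, 134, 123, 131, 205, 255, 255, 255, 255, 255, 255, 255, 255, 255, 255, 255, 255, 255, 255, 255], [248, 249, 249, 248, 248, 250, 250, 250, 252, 252, 226, 145, 86, 76, 75, 74, 77, 76, 79, 78, 77, 74, 76, 78, 97, 117, 130, 133, 136, 134, 133, 132, 132, 141, 139, 138, 129, 125, 172, 248, 255, 255, 255, 255, 255, 255, 255, 255, 255, 255, 255, 255, 255, 255, 255]]
[[0.4666, 0.0854, 0.024], [0.4324, 0.2391, 0.024], [0.4947, 0.082, 0.024], [0.4418, 0.2532, 0.024], [0.5317, 0.273, 0.024]]
```

View pics/w2c.png

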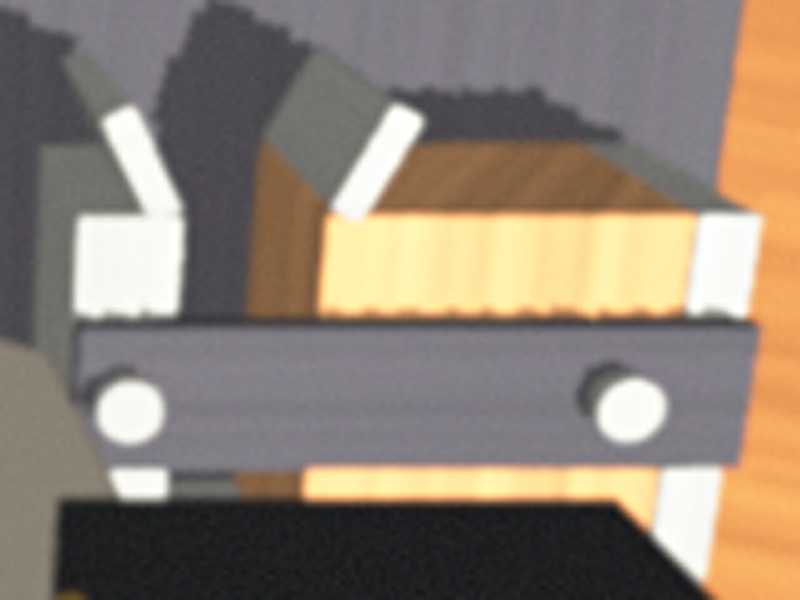

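Run:
```python
from h import *
import pickle
s,o=pickle.load(open("w2.pkl","rb"))
y=np.radians(12.5);e=np.array([np.cos(y),np.sin(y)]);n=np.array([-e[1],e[0]])
pr=lambda u,v,z:(lambda X:(round(X@e,4),round(X@n,4)))(ray(o,u,v,z)[:2])
for c,r in ((356.7,222.6),(385.5,222.6),(355.9,235),(383.3,235),(353.6,276),(380.6,276)): print("gap",c,r,pr(c,r,.074))
for c,r in ((400,92.),(299,150),(473.3,150)): print("plate",c,r,pr(c,r,.024))
t=s["tool_pos"];print("tool",t[:2]@e,t[:2]@n)
z=Ro.from_rotvec(s["ee_rot"]).as_matrix();print(z.round(4),np.degrees(np.arctan2(-z[1,0],-z[0,0])))
```

```text
gap 356.7 222.6 (np.float64(0.5927), np.float64(0.0248))
gap 385.5 222.6 (np.float64(0.5927), np.float64(0.0518))
gap 355.9 235 (np.float64(0.6051), np.float64(0.0248))
gap 383.3 235 (np.float64(0.6051), np.float64(0.0508))
gap 353.6 276 (np.float64(0.6479), np.float64(0.0252))
gap 380.6 276 (np.float64(0.6479), np.float64(0.0517))
plate 400 92.0 (np.float64(0.4739), np.float64(0.0709))
plate 299 150 (np.float64(0.5307), np.float64(-0.0275))
plate 473.3 150 (np.float64(0.5305), np.float64(0.1518))
tool 0.5658727014113092 -0.0504843857440745
[[-9.762e-01 -2.170e-01 -5.000e-04]
 [-2.170e-01  9.762e-01 -5.000e-04]
 [ 6.000e-04 -4.000e-04 -1.000e+00]] 12.53308686752017
```

```bash
python3 -m handwheel '[[0.025,0.018,0,0,0,0,1],[0.04,0.026,0,0,0,0,1],[0.04,0.026,0,0,0,0,1],[0.02,0.0185,0,0,0,0,1],[0,0,0.03,0,0,0,1],[0,0,0.05,0,0,0,1],[0,0,0.05,0,0,0,1],[0,0,0.04,0,0,0,1],[0,0,0.012,0,0,0,1],[0,0,0,0,0,0,1],[0,0,0,0,0,0,1],[0,0,0,0,0,0,1]]'
cat >> h.py <<'E'
def where():
    from plant import robot
    s=robot.get_state();y=np.radians(12.5);e=np.array([np.cos(y),np.sin(y)]);n=np.array([-e[1],e[0]]);t=s["tool_pos"]
    z=Ro.from_rotvec(s["ee_rot"]).as_matrix()
    F=s["contact_force"]
    print("x from mouth %.4f lat err %.4f z %.4f yaw %.2f | Fx %.1f Fy %.1f Fz %.1f t %.2f"%(t[:2]@e-.5933,t[:2]@n-.038,t[2],np.degrees(np.arctan2(-z[1,0],-z[0,0])),F[:2]@e,F[:2]@n,F[2],s["time"]))
E
python3 - <<'E'
from h import *
import pickle
where()
s,o=wrist();pickle.dump((s,o),open("w3.pkl","wb"));cv2.imwrite("pics/w3.png",o["frame"][:,:,::-1])
E
```

```text
time: 7.15
tool_pos: [0.4236, 0.1332, 0.2254]
ee_rot: [-0.342, 3.118, 0.001]
contact_force: [0.4, 0.8, -0.7]
opening: 0.0238
grasp_force: 30.0
x from mouth -0.1509 lat err 0.0004 z 0.2254 yaw 12.53 | Fx 0.5 Fy 0.7 Fz -0.7 t 7.15
```

View pics/w3.png

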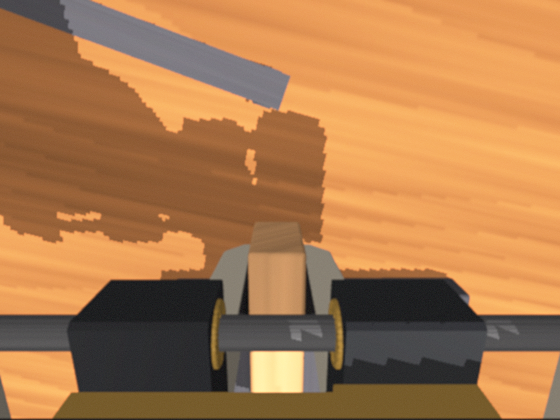

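The wrist view shows the block held straight between the fingers, but the gap is hidden behind them. I'll lower the last few millimetres, then feed in slowly and watch the forces.

```bash
python3 -m handwheel '[[0,0,0.003,0,0,0,1],[0,0,0.002,0,0,0,1],[-0.01,0,0,0,0,0,1],[-0.015,0,0,0,0,0,1],[-0.015,0,0,0,0,0,1],[-0.015,0,0,0,0,0,1],[-0.01,0,0,0,0,0,1]]'; python3 -c "from h import *;where()"
```

```text
time: 7.9
tool_pos: [0.4864, 0.1476, 0.2184]
ee_rot: [0.344, -3.123, 0.0]
contact_force: [-7.1, -2.1, 12.0]
opening: 0.0238
grasp_force: 30.0
x from mouth -0.0865 lat err 0.0008 z 0.2184 yaw 12.57 | Fx -7.4 Fy -0.5 Fz 12.0 t 7.90
```

```bash
python3 -m handwheel '[[-0.01,0,0,0,0,0,1],[-0.01,0,0,0,0,0,1],[0,0,0,0,0,0,1]]'; python3 -c "from h import *;where()"
```

```text
time: 8.2
tool_pos: [0.5064, 0.152, 0.2185]
ee_rot: [-0.344, 3.121, 0.0]
contact_force: [3.3, -0.4, 4.2]
opening: 0.0239
grasp_force: 30.0
x from mouth -0.0660 lat err 0.0008 z 0.2185 yaw 12.57 | Fx 3.1 Fy -1.1 Fz 4.2 t 8.20
```

```bash
python3 -m handwheel '[[-0.01,0,-0.0005,0,0,0,1],[-0.01,0,0,0,0,0,1],[-0.009,0,0,0,0,0,1],[0,0,0,0,0,0,1],[0,0,0,0,0,0,1]]'
python3 - <<'E'
from h import *
where()
s,o=wrist();cv2.imwrite("pics/w4.png",o["frame"][:,:,::-1])
E
```

```text
time: 8.7
tool_pos: [0.5338, 0.158, 0.2184]
ee_rot: [-0.343, 3.121, 0.0]
contact_force: [1.3, -0.4, 1.5]
opening: 0.0238
grasp_force: 30.0
x from mouth -0.0379 lat err 0.0007 z 0.2184 yaw 12.56 | Fx 1.2 Fy -0.6 Fz 1.5 t 8.70
```

```bash
python3 -m handwheel '[[0,0,0,0,0,0,-0.3],[0,0,0,0,0,0,-0.3],[0,0,0,0,0,0,-0.3],[0,0,0,0,0,0,-0.3],[0,0,0,0,0,0,-0.3],[0.02,0,0,0,0,0,-0.3],[0.03,0,0,0,0,0,-0.3],[0.01,0,0,0,0,0,1],[0,0,0,0,0,0,1],[0,0,0,0,0,0,1],[0,0,0,0,0,0,1],[0,0,0,0,0,0,1]]'; python3 -m handwheel '[[0,0,0,0,0,0,1],[0,0,0,0,0,0,1],[0,0,0,0,0,0,1],[0,0,0,0,0,0,1],[0,0,0,0,0,0,1],[0,0,0,0,0,0,1]]' ; python3 -c "from h import *;where()"
```

```text
time: 9.95
tool_pos: [0.4756, 0.145, 0.2185]
ee_rot: [-0.343, 3.122, 0.0]
contact_force: [-0.3, -1.1, -0.0]
opening: 0.0252
grasp_force: 0.0
time: 10.55
tool_pos: [0.4748, 0.1449, 0.2182]
ee_rot: [-0.344, 3.123, 0.0]
contact_force: [0.0, -0.2, 0.2]
opening: 0.0004
grasp_force: 0.0
x from mouth -0.0984 lat err 0.0007 z 0.2182 yaw 12.56 | Fx 0.0 Fy -0.2 Fz 0.2 t 10.55
```

Now to push to just short of the expected home position (grasp about −47 mm), then creep.

```bash
python3 -m handwheel '[[-0.015,0,0,0,0,0,1],[-0.015,0,0,0,0,0,1],[-0.006,0,0,0,0,0,1],[-0.005,0,0,0,0,0,1],[-0.004,0,0,0,0,0,1],[0,0,0,0,0,0,1]]'; python3 -c "from h import *;where()"
```

```text
time: 11.15
tool_pos: [0.5188, 0.1547, 0.2182]
ee_rot: [-0.344, 3.123, -0.0]
contact_force: [0.6, 0.0, -0.1]
opening: 0.0005
grasp_force: 0.0
x from mouth -0.0533 lat err 0.0007 z 0.2182 yaw 12.56 | Fx 0.6 Fy -0.1 Fz -0.1 t 11.15
```

```bash
python3 -m handwheel '[[-0.002,0,0,0,0,0,1],[-0.002,0,0,0,0,0,1],[0,0,0,0,0,0,1]]'; python3 -c "from h import *;where()"
```

```text
time: 11.45
tool_pos: [0.5223, 0.1555, 0.2181]
ee_rot: [0.344, -3.121, 0.0]
contact_force: [-3.1, -0.3, 2.0]
opening: 0.0003
grasp_force: 1.7
x from mouth -0.0498 lat err 0.0008 z 0.2181 yaw 12.56 | Fx -3.1 Fy 0.4 Fz 2.0 t 11.45
```

```bash
for i in 1 2 3; do python3 -m handwheel '[[-0.001,0,0,0,0,0,1],[0,0,0,0,0,0,1]]' >/dev/null; python3 -c "from h import *;where()"; done
```

```text
x from mouth -0.0494 lat err 0.0008 z 0.2180 yaw 12.57 | Fx -10.0 Fy -0.2 Fz 7.6 t 11.65
x from mouth -0.0490 lat err 0.0008 z 0.2180 yaw 12.57 | Fx -15.1 Fy -1.0 Fz 12.1 t 11.85
x from mouth -0.0487 lat err 0.0008 z 0.2178 yaw 12.58 | Fx -19.9 Fy -1.8 Fz 15.6 t 12.05
```

The block resists stiffly at about the expected home position. I'll back off and check with the cameras.

```bash
python3 -m handwheel '[[0.005,0,0,0,0,0,1],[0.02,0,0,0,0,0,1],[0.02,0,-0.02,0,0,0,1],[0,0,-0.05,0,0,0,1],[0,0,-0.05,0,0,0,1],[0.045,0,-0.05,0,0,0,1],[0.045,0,0,0,0,0,1],[0,0,0,0,0,0,1],[0,0,0,0,0,0,1]]'
python3 - <<'E'
from h import *
from plant import optics
import pickle
where()
s,o=wrist();t=optics.snapshot("top");sc=optics.snapshot("scene");pickle.dump((o,t,sc),open("w5.pkl","wb"))
a=cv2.resize(t["frame"][95:225,110:240],(400,400),interpolation=cv2.INTER_CUBIC)
b=cv2.resize(sc["frame"][230:400,340:480],(400,486),interpolation=cv2.INTER_CUBIC)[:400]
cv2.imwrite("pics/c5.png",np.hstack([a,b])[:,:,::-1])
cv2.imwrite("pics/w5.png",o["frame"][:,:,::-1])
E
```

```text
time: 12.95
tool_pos: [0.4046, 0.1293, 0.3759]
ee_rot: [-0.343, 3.12, 0.0]
contact_force: [-0.3, 0.4, -0.1]
opening: 0.0006
grasp_force: 0.0
x from mouth -0.1703 lat err 0.0007 z 0.3759 yaw 12.56 | Fx -0.2 Fy 0.5 Fz -0.1 t 12.95
```

View pics/c5.png

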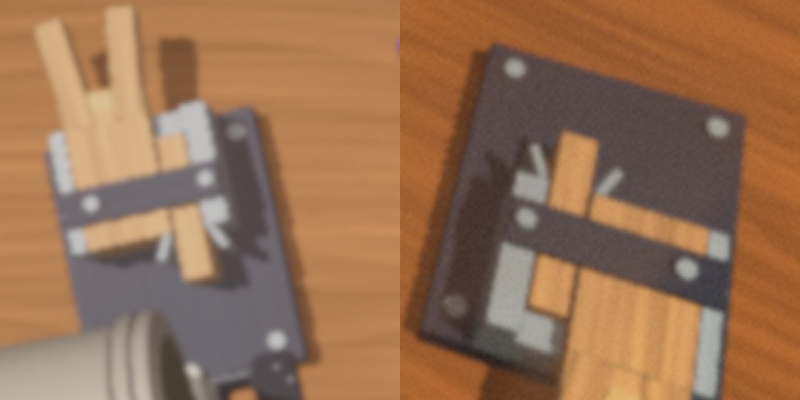

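The block is in the gap under the strap, with its rear end sticking out at crop (200,280). In the scene view its front end, near (548,312), adjoins the stop. I'll turn those into millimetres.

Run:
```python
from h import *
import pickle
o,t,sc=pickle.load(open("w5.pkl","rb"))
y=np.radians(12.5);e=np.array([np.cos(y),np.sin(y)]);n=np.array([-e[1],e[0]])
def P(c,u,v,z):X=ray(c,u,v,z)[:2];return round((X@e-.5933)*1e3,1),round((X@n-.038)*1e3,1)
print("expected rear top",*(proj(c,np.array([*(e*(.5933-.040)+n*.038),.069])).round(1) for c in(t,sc)))
print("top rear",P(t,110+200/3.077,95+281/3.077,.069),"top front",P(t,110+172/3.077,95+135/3.077,.069))
print("scene rear",P(sc,340+579/2.857-140,230+133/2.857,.069),"front",P(sc,340+(549-400)/2.857,230+312/2.857,.069))
a=cv2.resize(sc["frame"][260:360,375:450],None,fx=6,fy=6,interpolation=cv2.INTER_CUBIC)
cv2.imwrite("pics/c6.png",a[:,:,::-1])
```

```text
expected rear top [173.7 184.5] [402.5 277. ]
top rear (np.float64(-45.2), np.float64(-2.2)) top front (np.float64(76.9), np.float64(-4.1))
scene rear (np.float64(-41.0), np.float64(0.1)) front (np.float64(80.4), np.float64(2.1))
```

View pics/c6.png

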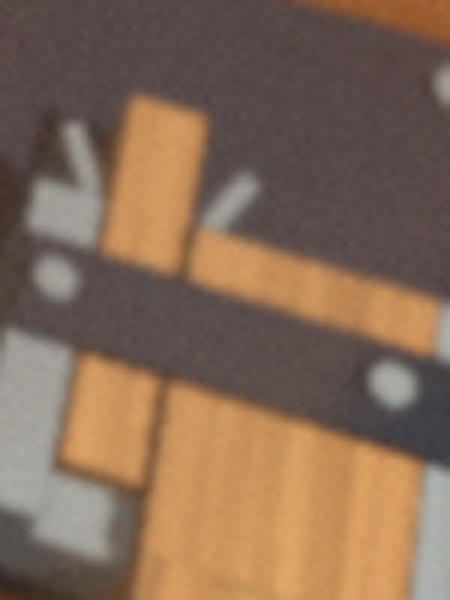

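The scene view puts the block's rear end at −41 mm and its front at +80.4 mm. The top view gives the same once its 4 mm offset is corrected. Together with the hard stop felt at 20 N, the block is home, and the gripper is clear.

```bash
python3 -c "
from plant import robot
print(robot.finish_job())"
```

```text
the job is handed in; nothing more can be done
None
```

The 24 mm block is in the gap and, by the cameras (good to a millimetre or two) and a hard 20 N stop when pushed, fully home against the stop; the other two blocks were left alone, and I handed the job in at about 13 s.

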